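Move the wash bottles into the new rack in the same order

ROBOT

A 7-joint arm with a two-finger parallel gripper is mounted at the origin on the work surface. World frame = base frame: x ahead of the robot, y to its left, z up, the work surface at z = 0. Lengths are in m, angles in rad, forces in N, time in s.
With the tool pointing down it reaches from about 0.425 to 0.875 m from the base axis. Payload 4.7 kg.
Tool frame: the origin (TCP) lies midway between the tips of the shut fingers; the grasp point (between the pads) lies 19 mm behind it; z points along the fingers, y is the line along which they close (so a half turn about z gives the same grasp; the last joint's range is limited). The gripper opens to 87 mm and grips with 3 to 60 N. Pads are 19 mm wide; open, the fingers measure 117 mm over their backs; the gripper's body (75 mm by 190 mm) begins 51 mm behind the grasp point.
Start: joints at [-1.315, 0.321, -0.07, 1.45, 0.023, 1.371, -0.057], TCP at [0.156, 0.631, 0.223] pointing down, gripper open.
Joint ranges: [-2.86, 2.86], [-0.3, 2.09], [-1.38, 1.24], [0.06, 2.45], [-1.56, 4.7], [0.09, 2.05], [-2.69, 2.69]. Speed limits (rad/s): [2.57, 2.57, 3.14, 3.14, 3.14, 3.14, 3.14].

INTERFACE

Orientations are given as a rotation vector (axis times angle).
In Python, from bench import monitor, cams, workorder gives the robot as it stands.
- The arm moves only by the tool move_arm, never from a script. Its arguments are lists of equal length, an entry for each row: "slide": the shift along the tool's x, y, z in cm, a list of three; "roll": the turn about the tool's z in rad. In form: {"slide": [[dx, dy, dz], ...], "roll": [roll, ...]}. A call has 1 to 20 rows; each row is the pose to reach, as a shift and turn from the pose commanded when the call began, along the tool's axes at that moment; what a row does not reach only later rows make up. A row lasts 1/10 s, in which the tool goes at most 50 mm and 8.59 degrees, less where a joint would pass 70% of its speed; a pose out of reach is approached as far as the arm can. A call with a gripper value outside its range is refused whole. "gripper" is the finger opening in cm, from 0 to 8.7, set as the call begins (left out, the last holds). The fingers move at their own pace and stop on an object; "squeeze" is the grip in N (left out, the last holds). Time passes only in rows, so rows that repeat a pose let the fingers close. It gives the time, the measured TCP pose, the force, the opening and the grip force at its end, in the units of the state.
- monitor.get_state(): the state, without advancing time (a new reading comes with each control period).
- cams.get_image(name): name is "scene" or "top" or "wrist"; returns the picture (400x640x3 uint8, red, green, blue); there is no depth.
- cams.get_calibration(name): a dict with "mtx" (3x3 intrinsics, pixels), "R" (3x3) and "t" (3): a world point X has camera coordinates R X + t. Camera axes: x right, y down, z forward; pixel columns grow to the right and rows downward; lengths in m; the calibration is good to about 2 mm. A picture is of the moment at which its call begins: read the wrist's pose just before it. get_calibration takes no time and is no camera call; for the wrist camera it gives the pose at the moment of the call.
- workorder.close_job(): hands the job in; it is judged then, once.
The state is a dict: "time": time; "joint_positions": joint angles; "qd": joint speeds; "joint_torque": joint torques, N m; "position": TCP position; "tool_rot": TCP orientation; "ft_force": force on the tool from outside, world axes, zero at the start; "torque": the same for the moment, N m; "grip_width": opening from 0.0 (shut) to 1.0 (fully open); "grip_force": force on a finger pad.
Only numpy, scipy, OpenCV 4.12 (cv2) and the standard library are available. Lean on these libraries where they do the work, as an engineer would, in place of code of your own. Each camera call takes 0.05 s, during which the arm holds its last target. There are 200 camera calls.

TASK

Move the four bottles from the old grey plastic carrier into the new steel wire rack, one to a cell, and keep them in the same left-to-right order, since that is the order in which they are used in the wash. Set each one down upright on the rack's floor without dropping it or tipping it over, and leave the peg jar, the measuring cup, the brush and the wrench where they are.

Things in the scene. Friction and masses are not known exactly. Their poses are not given: they have to be found in the camera images.
- old_carrier: Old bottle carrier: grey plastic, solid walls, 300 x 78 mm, fixed. 4 open-topped cells in a row along y, centres at y = +111, +37, -37, -111 mm (left to right for the robot), 70 mm wide inside. Walls 55 mm high, floor 4 mm above the counter; a round carrying grip at each end (y = +-154 mm) rises to 89 mm. Origin: centre of underside; x away from the robot. On either side, slightly turned.
- wire_rack: New bottle rack: bright steel wire, 301 x 79 mm, empty, fixed. 4 open-topped cells in a row along y, centres at y = +111, +37, -37, -111 mm (left to right for the robot), 69 mm wide inside. Wires 5 mm thick, the top one 59 mm high; floor 12 mm above the counter. Origin: centre, at counter height; x away from the robot. On the other side, slightly turned; like cells about 0.5 m apart.
- slim_bottle: Slim round white bottle with a narrow grey ribbed cap; body 44 mm wide, 145 mm tall in all; cap 29 mm wide, from 109 to 145 mm up. Stands in the old carrier at the start. About 0.22 kg. Origin: centre of its underside, z up.
- square_bottle: Square white bottle with a grey ribbed cap; body 46 x 46 mm, 138 mm tall in all; cap 38 mm wide and round, from 102 to 138 mm up. Stands in the old carrier at the start. About 0.3 kg. Origin: centre of its underside, z up.
- waisted_bottle: Round white bottle with a narrow waist and a grey ribbed cap; body 52 mm wide at the foot, 36 mm at the waist 50 mm up, 50 mm at the shoulder, 142 mm tall in all; cap 35 mm wide, from 104 to 142 mm up. Stands in the old carrier at the start. About 0.28 kg. Origin: centre of its underside, z up.
- wide_jar: Straight round white jar with a wide grey ribbed lid; body 50 mm wide, 132 mm tall in all; lid 53 mm wide, from 98 to 132 mm up. Stands in the old carrier at the start. About 0.32 kg. Origin: centre of its underside, z up.
- peg_jar: Open glass jar with wooden clothes pegs in it, 66 mm wide, pegs up to about 90 mm high, loose, standing between the two racks. Origin: centre of its underside. To be left alone.
- measuring_cup: Clear plastic measuring cup with a handle on its +y side, 68 mm wide, 62 mm high, loose, standing between the two racks. Origin: centre of its underside. To be left alone.
- scrub_brush: Wooden scrubbing brush lying on its white bristles, 150 x 50 mm, 38 mm high, loose, beyond the racks. Origin: centre of its underside, x along it. To be left alone.
- hose_wrench: Steel wrench 190 mm long lying flat, loose, beyond the racks. Origin: about its middle, x along it. To be left alone.
Mind the look-alikes: they are no part of the job. Leave any green or red look-alike of the wide_jar alone.

How it is judged:
By the outcome, as a careful person would: the job done as asked, in the order asked, and still so for the second after the job is handed in, with the robot touching nothing.
It also fails if it takes over 112 s, if anything falls off the work surface, if the arm or the gripper's body presses on something with over 40 N, if the wrist force passes 120 N, or if a joint passes its speed limit or range.

## Working session

There is one attempt and no reset: what is moved stays moved. The work goes in short steps, Python scripts to look and compute and a tool call to move; the robot and the scene stay as the last step left them, time stands still between calls to the robot, and variables do not carry over. Pictures are saved under pics/ and viewed, at most 14 in all, crops included, and the job is handed in when it is done.

Besides the shell and the picture viewer there is one more tool, called after "Request:" by a JSON object that holds its "name" and its "arguments", one argument or row to a line. move_arm: Moves the arm, as the interface text tells. Its arguments: {"type":"object","properties":{"slide":{"type":"array","items":{"type":"array","items":{"type":"number"}}},"roll":{"type":"array","items":{"type":"number"}},"gripper":{"type":"number"},"squeeze":{"type":"number"}},"required":["slide","roll"]}

```bash
ls; mkdir -p pics; python3 - <<'E'
from bench import monitor,cams
import cv2,numpy as np
np.set_printoptions(precision=4,suppress=True)
s=monitor.get_state();print(s)
for n in("top","scene"):
    cv2.imwrite(f"pics/{n}0.png",cams.get_image(n)[:,:,::-1]);print(n,cams.get_calibration(n))
E
```

```text
pics
{'time': 0.0, 'joint_positions': array([-1.3149,  0.3218, -0.0701,  1.4516,  0.0226,  1.3708, -0.0569]), 'qd': array([ 0.0006,  0.0008, -0.0014, -0.0004, -0.0002, -0.0005,  0.0019]), 'joint_torque': array([ -0.    , -49.1274,  -0.4036, -31.2526,  -0.0639,   0.0436,
         0.0002]), 'position': array([0.1555, 0.6306, 0.2215]), 'tool_rot': array([-0.3788, -3.1185,  0.0029]), 'ft_force': array([-0.4122, -0.1758,  0.4584]), 'torque': array([-0.0651, -0.0282,  0.0458]), 'grip_force': 0.0, 'grip_width': 1.0014565704353755}
top {'mtx': array([[486.2225,   0.    , 315.665 ],
       [  0.    , 486.2225, 205.3102],
       [  0.    ,   0.    ,   1.    ]]), 'R': array([[ 0.0231, -0.9997,  0.0128],
       [-0.9828, -0.0251, -0.1829],
       [ 0.1832, -0.0084, -0.983 ]]), 't': array([-0.0557,  0.6034,  1.2637])}
scene {'mtx': array([[413.6193,   0.    , 320.2263],
       [  0.    , 413.6193, 199.0546],
       [  0.    ,   0.    ,   1.    ]]), 'R': array([[ 0.3232,  0.9463,  0.0022],
       [ 0.795 , -0.2703, -0.5431],
       [-0.5134,  0.1773, -0.8397]]), 't': array([-0.1693, -0.4593,  1.3721])}
```

View pics/top0.png

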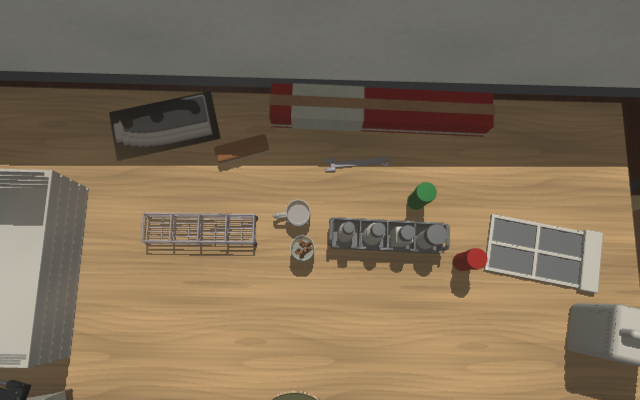

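View pics/scene0.png

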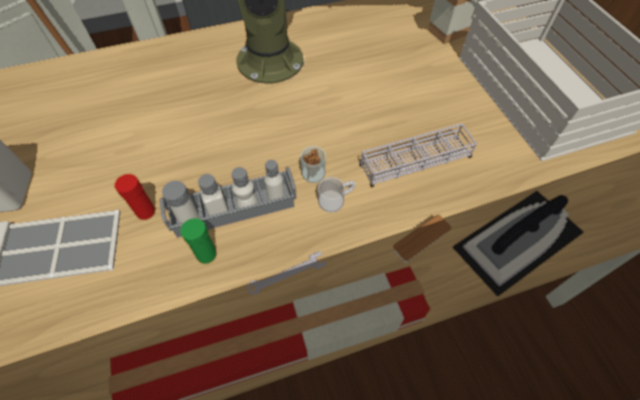

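The top view has the arm out of the way at lower left. The steel rack is on the left, around (143–257, 213–252). The grey carrier is on the right, around (328–449, 218–252), with four grey caps near (346,230), (375,231), (405,233) and (437,235).

Wide-jar candidates are white/grey at (437,235), green at (425,193) and red at (476,259). Only the one in the carrier is white with a grey lid, so I'll confirm it in a crop.

```bash
python3 - <<'E'
import cv2,numpy as np
a=cv2.imread("pics/top0.png")
def c(x0,y0,w,h):return cv2.resize(a[y0:y0+h,x0:x0+w],None,fx=5.5,fy=5.5,interpolation=cv2.INTER_CUBIC)
cv2.imwrite("pics/crop.png",np.vstack([c(322,208,145,54),c(130,204,145,54)]))
E
```

```text
(no output)
```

View pics/crop.png

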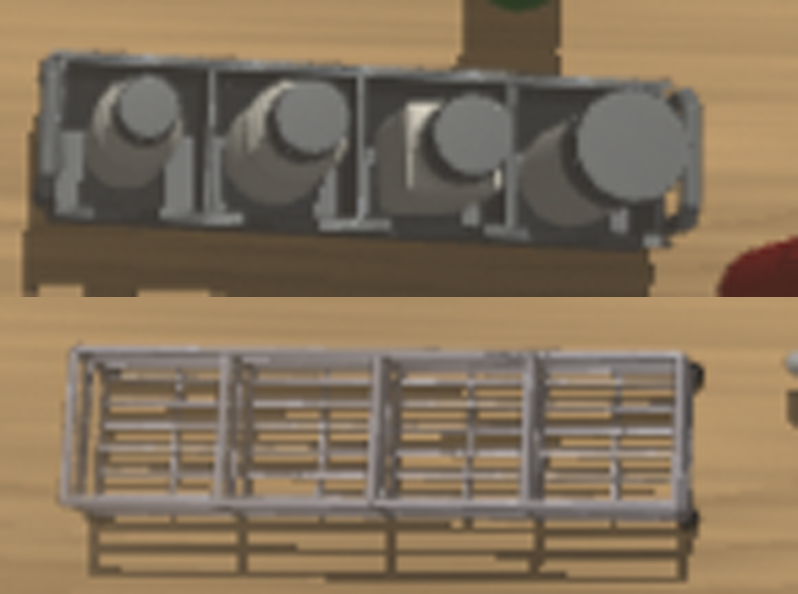

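Left to right, the carrier holds slim (cap crop 146,108), waisted (311,117), square (471,134) and the white wide jar with its grey lid (632,144). The jar in the carrier is confirmed as the wide_jar. Green and red stay put.

```bash
cat > h.py <<'E'
from bench import monitor,cams
import numpy as np
from scipy.spatial.transform import Rotation as Ro
np.set_printoptions(precision=4,suppress=True)
def ray(n,px,z,cal=None):
    c=cal or cams.get_calibration(n);R,t,K=c["R"],c["t"],c["mtx"]
    o=-R.T@t;d=R.T@np.linalg.solve(K,[px[0],px[1],1.]);return o+d*(z-o[2])/d[2]
def proj(n,X):
    c=cams.get_calibration(n);p=c["mtx"]@(c["R"]@np.array(X)+c["t"]);return p[:2]/p[2]
def go(p,yaw,s=None):
    "slide (cm) and roll to TCP p, tool y axis along world angle yaw (or half turn)"
    s=s or monitor.get_state();R=Ro.from_rotvec(s["tool_rot"])
    sl=R.inv().apply(np.array(p)-s["position"])*100
    y=R.apply([0,1,0]);a=np.arctan2(y[1],y[0]);d=(yaw-a+np.pi/2)%np.pi-np.pi/2
    return sl,-d
E
python3 - <<'E'
from h import *
def un(x,y,x0,y0):return ((x+.5)/5.5-.5+x0,(y+.5)/5.5-.5+y0)
print("caps")
P={}
for n,x,y,h in(("slim",146,108,.149),("waist",311,117,.146),("sq",471,134,.142),("wide",632,144,.136)):
    P[n]=ray("top",un(x,y,322,208),h);print(n,P[n])
print("carrier rim")
for x,y in((45,55),(212,65),(361,70),(512,80),(205,215),(358,225),(508,235)):print(ray("top",un(x,y,322,208),.055))
print("rack")
C=[ray("top",un(x,y-297,130,204),.059) for x,y in((72,348),(688,352),(690,517),(62,506))]
for c in C:print(c)
for x,y in((230,355),(383,357),(534,358),(222,505),(375,507),(532,513)):print(ray("top",un(x,y-297,130,204),.059))
for n,p in P.items():print(n,proj("scene",p))
for c in C:print(proj("scene",c))
E
```

```text
caps
slim [ 0.5336 -0.1227  0.149 ]
waist [ 0.5318 -0.1983  0.146 ]
sq [ 0.5263 -0.2721  0.142 ]
wide [ 0.5243 -0.3474  0.136 ]
carrier rim
[ 0.572 -0.08   0.055]
[ 0.5691 -0.1622  0.055 ]
[ 0.5684 -0.2356  0.055 ]
[ 0.5653 -0.31    0.055 ]
[ 0.4951 -0.1593  0.055 ]
[ 0.4921 -0.2339  0.055 ]
[ 0.489 -0.307  0.055]
rack
[0.5715 0.4233 0.059 ]
[0.5772 0.1228 0.059 ]
[0.4962 0.1181 0.059 ]
[0.4941 0.4213 0.059 ]
[0.57   0.3461 0.059 ]
[0.5709 0.2715 0.059 ]
[0.5723 0.1979 0.059 ]
[0.4965 0.3443 0.059 ]
[0.4973 0.2705 0.059 ]
[0.4963 0.1945 0.059 ]
slim [271.2674 163.0126]
waist [239.073  171.6787]
sq [206.7653 179.349 ]
wide [173.7916 189.0245]
[476.1297 142.3253]
[372.9516 173.108 ]
[359.349  150.1104]
[461.0222 122.2106]
```

```bash
python3 - <<'E'
from h import *
print(go([.48,.35,.24],0.016),go([.5336,-.1227,.20],-.037))
print("green",ray("top",(426,192),.132),"red",ray("top",(477,258),.132), "jar",ray("top",(303,243),.08))
E
```

```text
(array([-38.2186, -19.4799,  -1.8074]), np.float64(1.3130296382113642)) (array([-54.7397, -64.0849,   2.27  ]), np.float64(1.3660296382113641))
green [ 0.6326 -0.3237  0.132 ] red [ 0.466  -0.4492  0.132 ] jar [ 0.4987 -0.0099  0.08  ]
```

Request:
{"name": "move_arm", "arguments": {
  "slide": [
    [-38, -20, -2],
    [-38, -20, -2],
    [-38, -20, -2],
    [-38, -20, -2],
    [-38, -20, -2],
    [-38, -20, -2],
    [-38, -20, -2],
    [-38, -20, -2],
    [-54.7, -64.1, 2.3],
    [-54.7, -64.1, 2.3],
    [-54.7, -64.1, 2.3],
    [-54.7, -64.1, 2.3],
    [-54.7, -64.1, 2.3],
    [-54.7, -64.1, 2.3],
    [-54.7, -64.1, 2.3],
    [-54.7, -64.1, 2.3],
    [-54.7, -64.1, 2.3],
    [-54.7, -64.1, 2.3],
    [-54.7, -64.1, 2.3],
    [-54.7, -64.1, 2.3]
  ],
  "roll": [1.366, 1.366, 1.366, 1.366, 1.366, 1.366, 1.366, 1.366, 1.366, 1.366, 1.366, 1.366, 1.366, 1.366, 1.366, 1.366, 1.366, 1.366, 1.366, 1.366],
  "gripper": 6
}}

```text
time: 2.1
position: [0.5327, -0.1234, 0.1991]
tool_rot: [-2.265, -2.176, 0.001]
ft_force: [0.1, 0.9, -0.9]
grip_width: 0.691
grip_force: 0.0
```

```bash
python3 - <<'E'
from h import *
import cv2
s=monitor.get_state();print(s["time"],s["position"],s["tool_rot"],s["ft_force"],s["joint_positions"])
print(go([.5336,-.1227,.112],-.037,s))
cv2.imwrite("pics/w1.png",cams.get_image("wrist")[:,:,::-1])
for p in([.5336,-.1227,.149],[.5318,-.1983,.146],[.5263,-.2721,.142]):print(proj("wrist",p))
E
```

```text
2.1 [ 0.5327 -0.1234  0.1991] [-2.2651 -2.1758  0.0013] [ 0.1408  0.9144 -0.8958] [-0.4793  0.129   0.7187  1.7642 -0.0882  1.2822  0.2203]
(array([0.0747, 0.0939, 8.7059]), np.float64(-0.003244511706758102))
[322.4878 224.05  ]
[323.6972 315.6135]
[320.1969 388.3683]
```

View pics/w1.png

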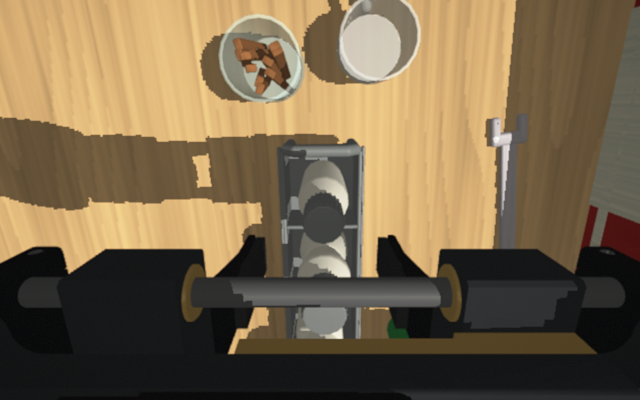

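The wrist view shows the slim cap at about (324,223), against a predicted (322,224), so it sits centred between the fingers. Next I descend and grip.

Request:
{"name": "move_arm", "arguments": {
  "slide": [
    [0.1, 0.1, 4],
    [0.1, 0.1, 7],
    [0.1, 0.1, 8.7],
    [0.1, 0.1, 8.7],
    [0.1, 0.1, 8.7]
  ],
  "roll": [0, 0, 0, 0, 0]
}}

```text
time: 2.65
position: [0.5347, -0.1198, 0.1129]
tool_rot: [-2.259, -2.182, -0.001]
ft_force: [0.8, -0.2, 0.3]
grip_width: 0.691
grip_force: 0.0
```

Request:
{"name": "move_arm", "arguments": {
  "slide": [
    [0, 0, 0],
    [0, 0, 0],
    [0, 0, 0],
    [0, 0, 0],
    [0, 0, 0],
    [0, 0, 0]
  ],
  "roll": [0, 0, 0, 0, 0, 0],
  "gripper": 0,
  "squeeze": 25
}}

```text
time: 3.25
position: [0.5344, -0.1213, 0.1128]
tool_rot: [2.262, 2.18, 0.001]
ft_force: [-0.7, -1.1, 1.8]
grip_width: 0.323
grip_force: 25.0
```

```bash
python3 - <<'E'
from h import *
print(go([.5325,.382,.255],.016))
E
```

```text
(array([ 50.2898,  -2.0544, -14.2095]), np.float64(-0.053067602122314206))
```

Request:
{"name": "move_arm", "arguments": {
  "slide": [
    [0, 0, -2],
    [0, 0, -5],
    [0, 0, -8.5],
    [0, 0, -12],
    [1, 0, -14],
    [3, -0.1, -14.2],
    [6, -0.2, -14.2],
    [10, -0.4, -14.2],
    [14, -0.6, -14.2],
    [18, -0.7, -14.2],
    [22, -0.9, -14.2],
    [26, -1.1, -14.2],
    [30, -1.2, -14.2],
    [34, -1.4, -14.2],
    [38, -1.6, -14.2],
    [42, -1.7, -14.2],
    [45.5, -1.9, -14.2],
    [48, -2, -14.2],
    [49.5, -2.1, -14.2],
    [50.3, -2.1, -14.2]
  ],
  "roll": [0, 0, 0, 0, 0, 0, 0, 0, 0, -0.02, -0.02, -0.03, -0.03, -0.04, -0.04, -0.05, -0.053, -0.053, -0.053, -0.053]
}}

```text
time: 5.25
position: [0.5311, 0.3833, 0.2534]
tool_rot: [-2.202, -2.241, 0.003]
ft_force: [-0.3, -0.9, -3.5]
grip_width: 0.324
grip_force: 25.0
```

Request:
{"name": "move_arm", "arguments": {
  "slide": [
    [0, 0, 0],
    [0, 0, 0],
    [0, 0, 0],
    [0, 0, 0]
  ],
  "roll": [0, 0, 0, 0]
}}

```text
time: 5.65
position: [0.5325, 0.3808, 0.255]
tool_rot: [2.206, 2.237, 0.001]
ft_force: [0.5, -0.6, -1.9]
grip_width: 0.326
grip_force: 25.0
```

```bash
python3 - <<'E'
from h import *
import cv2
s=monitor.get_state();print(s["position"],s["grip_force"],s["grip_width"],go([.5325,.382,.1215],.016,s))
a=cams.get_image("top")[:,:,::-1];b=cams.get_image("scene")[:,:,::-1]
A=cv2.resize(a[170:290,90:290],None,fx=2,fy=2.4);B=cv2.resize(b[60:180,320:520],None,fx=2,fy=2.4)
cv2.imwrite("pics/p1.png",np.hstack([A,B]))
print(proj("scene",[.5325,.382,.012]),proj("scene",s["position"]))
E
```

```text
[0.5325 0.3808 0.255 ] 25.00107663567178 0.3262054854369593 (array([ 0.1235, -0.0019, 13.3482]), np.float64(-0.0019774926413331784))
[450.56   146.9073] [478.2322  78.5335]
```

View pics/p1.png

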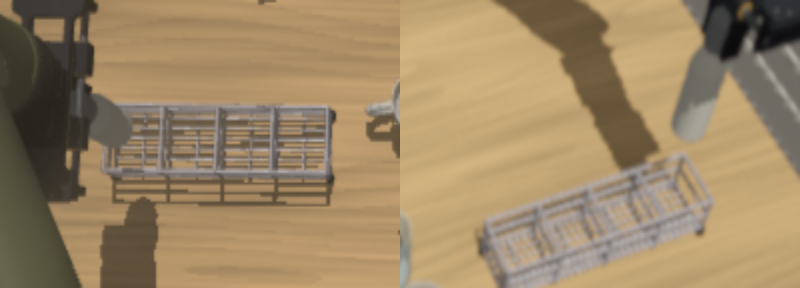

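The bottle hangs upright in the fingers above the leftmost cell, with its base near scene pixel (465,116) and the rack below it. I'll lower it.

Request:
{"name": "move_arm", "arguments": {
  "slide": [
    [0.1, 0, 2],
    [0.1, 0, 4.5],
    [0.1, 0, 7],
    [0.1, 0, 9.5],
    [0.1, 0, 11.5],
    [0.1, 0, 12.5],
    [0.1, 0, 12.8],
    [0.1, 0, 13],
    [0.1, 0, 13.1],
    [0.1, 0, 13.2],
    [0.1, 0, 13.2]
  ],
  "roll": [0, 0, 0, 0, 0, 0, 0, 0, 0, 0, 0]
}}

```text
time: 6.85
position: [0.5322, 0.3834, 0.1233]
tool_rot: [2.204, 2.239, 0.002]
ft_force: [0.1, 0.1, -2.6]
grip_width: 0.324
grip_force: 25.0
```

Request:
{"name": "move_arm", "arguments": {
  "slide": [
    [0, 0, 0.1],
    [0, 0, 0.15],
    [0, 0, 0.2],
    [0, 0, 0.2]
  ],
  "roll": [0, 0, 0, 0]
}}

```text
time: 7.25
position: [0.532, 0.3833, 0.1209]
tool_rot: [-2.203, -2.239, -0.001]
ft_force: [-0.1, 0.5, -0.9]
grip_width: 0.326
grip_force: 25.0
```

Request:
{"name": "move_arm", "arguments": {
  "slide": [
    [0, 0, 0.05],
    [0, 0, 0.1],
    [0, 0, 0.1]
  ],
  "roll": [0, 0, 0]
}}

```text
time: 7.55
position: [0.5322, 0.3835, 0.1209]
tool_rot: [-2.203, -2.239, -0.002]
ft_force: [-1.6, -1.3, 6.3]
grip_width: 0.327
grip_force: 25.0
```

Contact at +6 N, so it's on the floor. I'll release, rise, and return above the waisted bottle.

Request:
{"name": "move_arm", "arguments": {
  "slide": [
    [0, 0, 0],
    [0, 0, 0],
    [0, 0, 0],
    [0, 0, 0]
  ],
  "roll": [0, 0, 0, 0],
  "gripper": 6
}}

```text
time: 7.95
position: [0.5319, 0.3831, 0.1193]
tool_rot: [2.203, 2.239, -0.0]
ft_force: [-0.6, 0.6, 0.9]
grip_width: 0.601
grip_force: 0.0
```

```bash
python3 - <<'E'
from h import *
s=monitor.get_state();print(s["position"],s["grip_width"],go([.5318,-.1983,.20],-.037,s),go([.5318,-.1983,.108],-.037,s))
E
```

```text
[0.5319 0.3831 0.1193] 0.6014285055610881 (array([-58.1368,  -0.9421,  -8.063 ]), np.float64(0.05303651817836097)) (array([-58.1353,  -0.9418,   1.137 ]), np.float64(0.05303651817836097))
```

Request:
{"name": "move_arm", "arguments": {
  "slide": [
    [0, 0, -2],
    [0, 0, -6],
    [0, 0, -9],
    [-2, 0, -9],
    [-6, -0.1, -9],
    [-11, -0.2, -9],
    [-16, -0.3, -9],
    [-21, -0.3, -9],
    [-26, -0.4, -9],
    [-31, -0.5, -9],
    [-36, -0.6, -9],
    [-41, -0.7, -9],
    [-46, -0.8, -9],
    [-50, -0.8, -8.5],
    [-54, -0.9, -8.5],
    [-57, -0.9, -8.5],
    [-58.1, -0.9, -8.5],
    [-58.1, -0.9, -8],
    [-58.1, -0.9, -8],
    [-58.1, -0.9, -8]
  ],
  "roll": [0, 0, 0, 0, 0.01, 0.02, 0.03, 0.04, 0.053, 0.053, 0.053, 0.053, 0.053, 0.053, 0.053, 0.053, 0.053, 0.053, 0.053, 0.053]
}}

```text
time: 9.95
position: [0.5326, -0.1954, 0.199]
tool_rot: [-2.257, -2.183, -0.001]
ft_force: [-0.6, -0.2, -0.1]
grip_width: 0.684
grip_force: 0.0
```

```bash
python3 - <<'E'
from h import *
import cv2
s=monitor.get_state();print(s["position"],s["grip_width"],go([.5318,-.1983,.108],-.037,s))
cv2.imwrite("pics/w2.png",np.vstack([cams.get_image("wrist")[:200,:,::-1],cams.get_image("top")[150:350,:,::-1]]))
print(proj("wrist",[.5318,-.1983,.146]),proj("top",[.5325,.382,.157]))
E
```

```text
[ 0.5326 -0.1954  0.199 ] 0.6844124529407817 (array([-0.3063, -0.0615,  9.1032]), np.float64(0.0033387894141674312))
[320.3689 224.1038] [144.6845 222.1892]
```

View pics/w2.png

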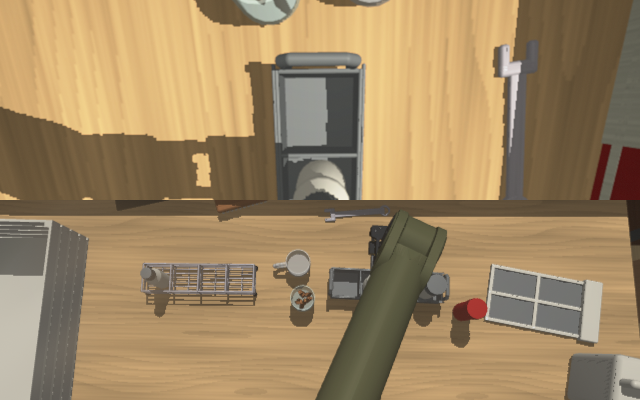

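The slim bottle stands upright in the rack's leftmost cell, cap near top pixel (146,221). The next carrier cell below the gripper holds the waisted bottle, centred at about (321,190).

Request:
{"name": "move_arm", "arguments": {
  "slide": [
    [-0.2, 0, 4],
    [-0.2, 0, 7.5],
    [-0.2, 0, 9.1],
    [-0.2, 0, 9.1],
    [-0.2, 0, 9.1]
  ],
  "roll": [0, 0, 0, 0, 0]
}}

```text
time: 10.55
position: [0.533, -0.1999, 0.1096]
tool_rot: [2.261, 2.18, 0.001]
ft_force: [0.9, -0.2, -0.3]
grip_width: 0.688
grip_force: 0.0
```

Request:
{"name": "move_arm", "arguments": {
  "slide": [
    [0, 0, 0],
    [0, 0, 0],
    [0, 0, 0],
    [0, 0, 0],
    [0, 0, 0],
    [0, 0, 0]
  ],
  "roll": [0, 0, 0, 0, 0, 0],
  "gripper": 0,
  "squeeze": 28
}}

```text
time: 11.15
position: [0.5323, -0.2, 0.1091]
tool_rot: [2.262, 2.18, 0.001]
ft_force: [-0.8, -0.1, 3.3]
grip_width: 0.39
grip_force: 28.0
```

```bash
python3 - <<'E'
from h import *
print(monitor.get_state()["position"],go([.534,.308,.250],.016))
E
```

```text
[ 0.5323 -0.2     0.1091] (array([ 50.7758,  -1.7059, -14.0858]), np.float64(-0.05303989396276165))
```

Request:
{"name": "move_arm", "arguments": {
  "slide": [
    [0, 0, -2],
    [0, 0, -5],
    [0, 0, -8.5],
    [0, 0, -12],
    [1, 0, -14],
    [3, -0.1, -14],
    [6, -0.2, -14],
    [10, -0.3, -14],
    [14, -0.5, -14],
    [18, -0.6, -14],
    [22, -0.7, -14],
    [26, -0.9, -14],
    [30, -1, -14],
    [34, -1.1, -14],
    [38, -1.3, -14],
    [42, -1.4, -14],
    [45.8, -1.5, -14],
    [48.5, -1.6, -14],
    [50, -1.7, -14],
    [50.8, -1.7, -14]
  ],
  "roll": [0, 0, 0, 0, 0, 0, 0, 0, 0, -0.02, -0.02, -0.03, -0.03, -0.04, -0.04, -0.05, -0.053, -0.053, -0.053, -0.053]
}}

```text
time: 13.15
position: [0.5332, 0.3094, 0.2475]
tool_rot: [-2.202, -2.241, 0.003]
ft_force: [-0.2, -0.5, -1.6]
grip_width: 0.395
grip_force: 28.0
```

Request:
{"name": "move_arm", "arguments": {
  "slide": [
    [0, 0, 0],
    [0, 0, 0],
    [0, 0, 0],
    [0, 0, 0]
  ],
  "roll": [0, 0, 0, 0]
}}

```text
time: 13.55
position: [0.5344, 0.3069, 0.2489]
tool_rot: [2.206, 2.237, 0.001]
ft_force: [-0.4, -0.6, -1.8]
grip_width: 0.393
grip_force: 28.0
```

Request:
{"name": "move_arm", "arguments": {
  "slide": [
    [0, 0, 2],
    [0, 0, 4.5],
    [0, 0, 7],
    [0, 0, 9.5],
    [0, 0, 11.5],
    [0, 0, 12.5],
    [0, 0, 12.8],
    [0, 0, 13],
    [0, 0, 13.1],
    [0, 0, 13.1]
  ],
  "roll": [0, 0, 0, 0, 0, 0, 0, 0, 0, 0]
}}

```text
time: 14.55
position: [0.5345, 0.3087, 0.1185]
tool_rot: [2.203, 2.239, 0.003]
ft_force: [0.2, -0.4, -1.7]
grip_width: 0.395
grip_force: 28.0
```

Request:
{"name": "move_arm", "arguments": {
  "slide": [
    [0, 0, 0.05],
    [0, 0, 0.1],
    [0, 0, 0.15],
    [0, 0, 0.15]
  ],
  "roll": [0, 0, 0, 0]
}}

```text
time: 14.95
position: [0.5343, 0.3087, 0.1171]
tool_rot: [-2.203, -2.239, -0.002]
ft_force: [-1.8, -0.1, 3.6]
grip_width: 0.393
grip_force: 28.0
```

Contact again. Release.

Request:
{"name": "move_arm", "arguments": {
  "slide": [
    [0, 0, 0],
    [0, 0, 0],
    [0, 0, 0],
    [0, 0, 0]
  ],
  "roll": [0, 0, 0, 0],
  "gripper": 6.5
}}

```text
time: 15.35
position: [0.5339, 0.3083, 0.1159]
tool_rot: [2.204, 2.239, -0.0]
ft_force: [-0.2, -0.4, -0.1]
grip_width: 0.674
grip_force: 0.0
```

```bash
python3 - <<'E'
from h import *
s=monitor.get_state();print(s["position"],s["grip_width"],s["ft_force"],go([.527,-.2721,.195],-.037,s))
E
```

```text
[0.5339 0.3083 0.1159] 0.6740227674714254 [-0.1684 -0.3582 -0.1231] (array([-58.0261,  -1.6211,  -7.9055]), np.float64(0.052983685474371045))
```

Request:
{"name": "move_arm", "arguments": {
  "slide": [
    [0, 0, -2],
    [0, 0, -6],
    [0, 0, -9],
    [-2, 0, -9],
    [-6, -0.2, -9],
    [-11, -0.3, -9],
    [-16, -0.5, -9],
    [-21, -0.6, -9],
    [-26, -0.8, -9],
    [-31, -0.9, -9],
    [-36, -1, -9],
    [-41, -1.2, -9],
    [-46, -1.3, -9],
    [-50, -1.4, -8.5],
    [-54, -1.5, -8.5],
    [-57, -1.6, -8.5],
    [-58, -1.6, -8.5],
    [-58, -1.6, -7.9],
    [-58, -1.6, -7.9],
    [-58, -1.6, -7.9]
  ],
  "roll": [0, 0, 0, 0, 0.01, 0.02, 0.03, 0.04, 0.053, 0.053, 0.053, 0.053, 0.053, 0.053, 0.053, 0.053, 0.053, 0.053, 0.053, 0.053]
}}

```text
time: 17.35
position: [0.5277, -0.2693, 0.1944]
tool_rot: [-2.258, -2.182, -0.001]
ft_force: [-0.1, 0.4, -0.8]
grip_width: 0.746
grip_force: 0.0
```

```bash
python3 - <<'E'
from h import *
import cv2
s=monitor.get_state();print(s["position"],s["grip_width"],go([.527,-.2721,.105],-.037,s))
cv2.imwrite("pics/w3.png",np.vstack([cams.get_image("wrist")[100:300,:,::-1],cams.get_image("top")[150:350,:,::-1]]))
print(proj("wrist",[.5263,-.2721,.142]))
E
```

```text
[ 0.5277 -0.2693  0.1944] 0.746490906987105 (array([-0.2954, -0.0508,  8.9379]), np.float64(0.003079223162007594))
[319.4064 224.2251]
```

View pics/w3.png

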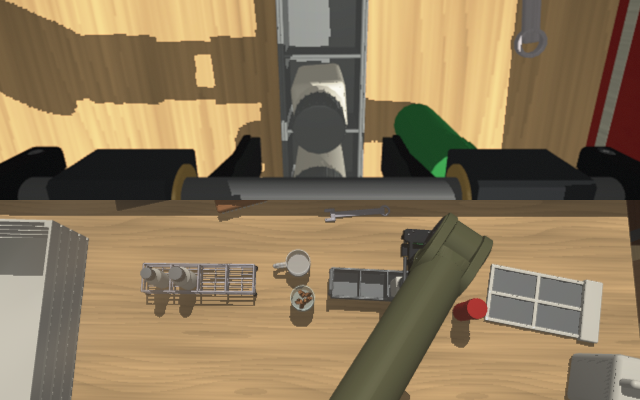

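Two bottles are upright in rack cells 1 and 2. The square cap is at wrist pixel (319,222), as predicted, and the green look-alike at (430,230) is clear of the fingers.

Request:
{"name": "move_arm", "arguments": {
  "slide": [
    [-0.2, 0, 4],
    [-0.2, 0, 7.5],
    [-0.2, 0, 8.9],
    [-0.2, 0, 8.9],
    [-0.2, 0, 8.9]
  ],
  "roll": [0, 0, 0, 0, 0]
}}

```text
time: 17.95
position: [0.5281, -0.2739, 0.1073]
tool_rot: [2.26, 2.18, 0.001]
ft_force: [-0.3, 0.2, 0.8]
grip_width: 0.75
grip_force: 0.0
```

Request:
{"name": "move_arm", "arguments": {
  "slide": [
    [0, 0, 0],
    [0, 0, 0],
    [0, 0, 0],
    [0, 0, 0],
    [0, 0, 0],
    [0, 0, 0]
  ],
  "roll": [0, 0, 0, 0, 0, 0],
  "gripper": 0,
  "squeeze": 28
}}

```text
time: 18.55
position: [0.5271, -0.274, 0.1064]
tool_rot: [2.262, 2.18, 0.0]
ft_force: [-1.4, 0.2, 3.5]
grip_width: 0.436
grip_force: 28.0
```

```bash
python3 - <<'E'
from h import *
print(monitor.get_state()["position"],go([.535,.234,.246],.016))
E
```

```text
[ 0.5271 -0.274   0.1064] (array([ 50.7914,  -1.0951, -13.9526]), np.float64(-0.053150546248216246))
```

Request:
{"name": "move_arm", "arguments": {
  "slide": [
    [0, 0, -2],
    [0, 0, -5],
    [0, 0, -8.5],
    [0, 0, -12],
    [1, 0, -14],
    [3, -0.1, -14],
    [6, -0.1, -14],
    [10, -0.2, -14],
    [14, -0.3, -14],
    [18, -0.4, -14],
    [22, -0.5, -14],
    [26, -0.6, -14],
    [30, -0.7, -14],
    [34, -0.8, -14],
    [38, -0.8, -14],
    [42, -0.9, -14],
    [45.8, -1, -14],
    [48.5, -1.1, -14],
    [50, -1.1, -14],
    [50.8, -1.1, -14]
  ],
  "roll": [0, 0, 0, 0, 0, 0, 0, 0, 0, -0.02, -0.02, -0.03, -0.03, -0.04, -0.04, -0.05, -0.053, -0.053, -0.053, -0.053]
}}

```text
time: 20.55
position: [0.5345, 0.2353, 0.2452]
tool_rot: [-2.202, -2.241, 0.002]
ft_force: [-0.2, -0.8, -2.9]
grip_width: 0.428
grip_force: 28.0
```

Request:
{"name": "move_arm", "arguments": {
  "slide": [
    [0, 0, 0],
    [0, 0, 0],
    [0, 0, 0],
    [0, 0, 0]
  ],
  "roll": [0, 0, 0, 0]
}}

```text
time: 20.95
position: [0.5353, 0.2328, 0.2463]
tool_rot: [2.206, 2.237, 0.0]
ft_force: [-0.9, -0.2, -1.5]
grip_width: 0.432
grip_force: 28.0
```

Request:
{"name": "move_arm", "arguments": {
  "slide": [
    [0, 0, 2],
    [0, 0, 4.5],
    [0, 0, 7],
    [0, 0, 9.5],
    [0, 0, 11.5],
    [0, 0, 12.5],
    [0, 0, 12.8],
    [0, 0, 13],
    [0, 0, 13.1],
    [0, 0, 13.1]
  ],
  "roll": [0, 0, 0, 0, 0, 0, 0, 0, 0, 0]
}}

```text
time: 21.95
position: [0.5355, 0.2345, 0.116]
tool_rot: [2.203, 2.239, 0.002]
ft_force: [-0.7, -0.1, -2.5]
grip_width: 0.432
grip_force: 28.0
```

Request:
{"name": "move_arm", "arguments": {
  "slide": [
    [0, 0, 0.05],
    [0, 0, 0.1],
    [0, 0, 0.15],
    [0, 0, 0.15]
  ],
  "roll": [0, 0, 0, 0]
}}

```text
time: 22.35
position: [0.5353, 0.2345, 0.1144]
tool_rot: [-2.204, -2.239, -0.002]
ft_force: [-0.5, 0.0, 2.2]
grip_width: 0.435
grip_force: 28.0
```

Contact. Release with a wider opening, ready for the wide jar.

Request:
{"name": "move_arm", "arguments": {
  "slide": [
    [0, 0, 0],
    [0, 0, 0],
    [0, 0, 0],
    [0, 0, 0]
  ],
  "roll": [0, 0, 0, 0],
  "gripper": 7.5
}}

```text
time: 22.75
position: [0.535, 0.2343, 0.1135]
tool_rot: [2.204, 2.239, 0.0]
ft_force: [0.5, -0.9, 0.0]
grip_width: 0.704
grip_force: 0.0
```

```bash
python3 - <<'E'
from h import *
s=monitor.get_state();print(s["position"],s["grip_width"],s["ft_force"],go([.5245,-.3474,.195],-.037,s))
E
```

```text
[0.535  0.2343 0.1135] 0.7044557017917198 [ 0.4996 -0.8617  0.0294] (array([-58.1417,  -1.9791,  -8.1504]), np.float64(0.052960945507408486))
```

Request:
{"name": "move_arm", "arguments": {
  "slide": [
    [0, 0, -2],
    [0, 0, -6],
    [0, 0, -9],
    [-2, -0.1, -9],
    [-6, -0.2, -9],
    [-11, -0.4, -9],
    [-16, -0.5, -9],
    [-21, -0.7, -9],
    [-26, -0.9, -9],
    [-31, -1.1, -9],
    [-36, -1.2, -9],
    [-41, -1.4, -9],
    [-46, -1.6, -9],
    [-50, -1.7, -8.5],
    [-54, -1.8, -8.5],
    [-57, -2, -8.5],
    [-58.1, -2, -8.5],
    [-58.1, -2, -8.1],
    [-58.1, -2, -8.1],
    [-58.1, -2, -8.1]
  ],
  "roll": [0, 0, 0, 0, 0.01, 0.02, 0.03, 0.04, 0.053, 0.053, 0.053, 0.053, 0.053, 0.053, 0.053, 0.053, 0.053, 0.053, 0.053, 0.053]
}}

```text
time: 24.75
position: [0.5251, -0.3444, 0.1941]
tool_rot: [-2.258, -2.182, -0.002]
ft_force: [0.7, 0.3, 0.1]
grip_width: 0.859
grip_force: 0.0
```

```bash
python3 - <<'E'
from h import *
import cv2
s=monitor.get_state();print(s["position"],s["grip_width"],go([.5245,-.3474,.100],-.037,s))
cv2.imwrite("pics/w4.png",np.vstack([cams.get_image("wrist")[100:300,:,::-1],cams.get_image("top")[150:350,:,::-1]]))
print(proj("wrist",[.5243,-.3474,.136]))
E
```

```text
[ 0.5251 -0.3444  0.1941] 0.859430101090772 (array([-0.3156, -0.0468,  9.4066]), np.float64(0.003117650461718302))
[320.4268 221.6815]
```

View pics/w4.png

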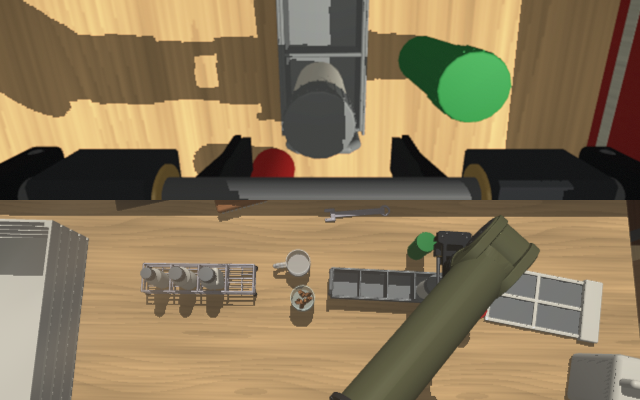

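Three bottles are upright in cells 1–3. The grey wide-jar lid is at wrist pixel (319,222), as predicted. Red (273,265) and green (475,185) are both clear of the fingers.

Request:
{"name": "move_arm", "arguments": {
  "slide": [
    [-0.2, 0, 4],
    [-0.2, 0, 7.5],
    [-0.2, 0, 9.4],
    [-0.2, 0, 9.4],
    [-0.2, 0, 9.4]
  ],
  "roll": [0, 0, 0, 0, 0]
}}

```text
time: 25.35
position: [0.5248, -0.3485, 0.1012]
tool_rot: [2.261, 2.181, 0.001]
ft_force: [0.1, 0.3, 0.0]
grip_width: 0.862
grip_force: 0.0
```

Request:
{"name": "move_arm", "arguments": {
  "slide": [
    [0, 0, 0],
    [0, 0, 0],
    [0, 0, 0],
    [0, 0, 0],
    [0, 0, 0],
    [0, 0, 0]
  ],
  "roll": [0, 0, 0, 0, 0, 0],
  "gripper": 0,
  "squeeze": 30
}}

```text
time: 25.95
position: [0.5243, -0.3494, 0.1013]
tool_rot: [2.262, 2.179, 0.0]
ft_force: [-2.2, 0.3, 5.5]
grip_width: 0.603
grip_force: 30.0
```

```bash
python3 - <<'E'
from h import *
print(monitor.get_state()["position"],go([.536,.160,.242],.016))
E
```

```text
[ 0.5243 -0.3494  0.1013] (array([ 50.9422,  -0.7138, -14.0877]), np.float64(-0.05320123071945426))
```

Request:
{"name": "move_arm", "arguments": {
  "slide": [
    [0, 0, -2],
    [0, 0, -5],
    [0, 0, -8.5],
    [0, 0, -12],
    [1, 0, -14],
    [3, 0, -14],
    [6, -0.1, -14],
    [10, -0.1, -14],
    [14, -0.2, -14],
    [18, -0.3, -14],
    [22, -0.3, -14],
    [26, -0.4, -14],
    [30, -0.4, -14],
    [34, -0.5, -14],
    [38, -0.5, -14],
    [42, -0.6, -14],
    [45.8, -0.6, -14],
    [48.5, -0.7, -14],
    [50, -0.7, -14],
    [50.9, -0.7, -14]
  ],
  "roll": [0, 0, 0, 0, 0, 0, 0, 0, 0, -0.02, -0.02, -0.03, -0.03, -0.04, -0.04, -0.05, -0.053, -0.053, -0.053, -0.053]
}}

```text
time: 27.95
position: [0.5354, 0.1609, 0.2395]
tool_rot: [-2.202, -2.241, 0.003]
ft_force: [-0.7, -0.8, -3.8]
grip_width: 0.605
grip_force: 30.0
```

Request:
{"name": "move_arm", "arguments": {
  "slide": [
    [0, 0, 0],
    [0, 0, 0],
    [0, 0, 0],
    [0, 0, 0]
  ],
  "roll": [0, 0, 0, 0]
}}

```text
time: 28.35
position: [0.5363, 0.1584, 0.2408]
tool_rot: [2.206, 2.236, 0.0]
ft_force: [0.0, -0.6, -2.8]
grip_width: 0.601
grip_force: 30.0
```

Request:
{"name": "move_arm", "arguments": {
  "slide": [
    [0, 0, 2],
    [0, 0, 4.5],
    [0, 0, 7],
    [0, 0, 9.5],
    [0, 0, 11.5],
    [0, 0, 12.5],
    [0, 0, 12.8],
    [0, 0, 13],
    [0, 0, 13.1],
    [0, 0, 13.1]
  ],
  "roll": [0, 0, 0, 0, 0, 0, 0, 0, 0, 0]
}}

```text
time: 29.35
position: [0.5366, 0.1601, 0.1104]
tool_rot: [2.203, 2.239, 0.002]
ft_force: [0.6, -0.2, -3.8]
grip_width: 0.602
grip_force: 30.0
```

Request:
{"name": "move_arm", "arguments": {
  "slide": [
    [0, 0, 0.05],
    [0, 0, 0.1],
    [0, 0, 0.15],
    [0, 0, 0.15]
  ],
  "roll": [0, 0, 0, 0]
}}

```text
time: 29.75
position: [0.5365, 0.1603, 0.1092]
tool_rot: [2.203, 2.239, 0.002]
ft_force: [-3.2, -0.5, 5.3]
grip_width: 0.6
grip_force: 30.0
```

Request:
{"name": "move_arm", "arguments": {
  "slide": [
    [0, 0, 0],
    [0, 0, 0],
    [0, 0, 0],
    [0, 0, 0],
    [0, 0, 0]
  ],
  "roll": [0, 0, 0, 0, 0],
  "gripper": 8
}}

```text
time: 30.25
position: [0.5361, 0.1599, 0.108]
tool_rot: [2.204, 2.239, 0.0]
ft_force: [-0.8, -0.3, 0.6]
grip_width: 0.899
grip_force: 0.0
```

Request:
{"name": "move_arm", "arguments": {
  "slide": [
    [0, 0, -1.5],
    [0, 0, -4],
    [0, 0, -8],
    [0, 0, -12],
    [-3, 0, -14],
    [-8, 0, -14],
    [-13, 0, -14],
    [-18, 0, -14],
    [-23, 0, -14],
    [-28, 0, -14],
    [-33, 0, -14],
    [-38, 0, -14],
    [-42, 0, -14],
    [-44, 0, -14],
    [-44, 0, -14],
    [-44, 0, -14]
  ],
  "roll": [0, 0, 0, 0, 0, 0, 0, 0, 0, 0, 0, 0, 0, 0, 0, 0]
}}

```text
time: 31.85
position: [0.5432, -0.2796, 0.2486]
tool_rot: [-2.204, -2.239, -0.001]
ft_force: [0.5, 0.3, -0.3]
grip_width: 0.918
grip_force: 0.0
```

```bash
python3 - <<'E'
from h import *
import cv2
a=cams.get_image("top")[:,:,::-1];b=cams.get_image("scene")[:,:,::-1]
cv2.imwrite("pics/f.png",np.hstack([cv2.resize(a[180:280,120:320],(400,200)),cv2.resize(b[80:230,280:480],(400,300))[50:250]]))
E
```

```text
(no output)
```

View pics/f.png

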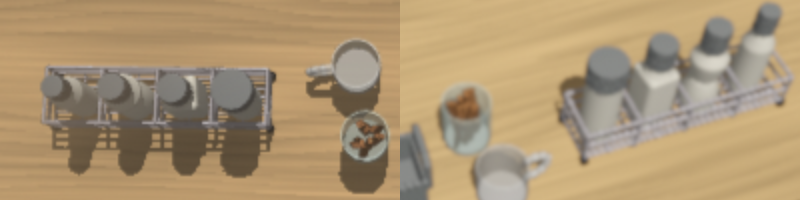

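All four bottles stand upright in the rack in order: slim, waisted, square, wide jar at crop (55,85), (113,88), (174,88) and (235,90). The peg jar and measuring cup haven't moved.

```bash
python3 -c "
from bench import workorder
print(workorder.close_job())"
```

```text
the job is handed in; nothing more can be done
None
```

All four bottles now stand upright in the wire rack in their original order (slim, waisted, square, wide jar), nothing else was moved, and the job was handed in at about 32 s.

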